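Clip the key holder onto the eye of the key post

ROBOT

A 6-joint arm with a two-finger parallel gripper is mounted at the origin on the work surface. World frame = base frame: x ahead of the robot, y to its left, z up, the work surface at z = 0. Lengths are in m, angles in degrees, forces in N, time in s.
With the tool pointing down it reaches from about 0.25 to 0.725 m from the base axis. Payload 9.7 kg.
Tool frame: the origin (TCP) lies on the centre line of the jaws, within the pads' length; the fingertips stand 22 mm ahead of it and the grasp point (between the pads) lies 3 mm ahead of it; z points along the fingers, y is the direction in which the jaws open and shut (so a half turn about z gives the same grasp; the last joint's range is limited). The gripper opens to 85 mm and grips with 20 to 120 N. Pads are 22 mm wide; open, the fingers measure 114 mm over their backs; the gripper's body (76 mm by 85 mm) begins 54 mm behind the grasp point. The pads swing forward as they close: fully open they stand 13 mm farther back than shut.
Start: joints at [76.203, 4.979, 10.078, 95.1, 0, 90], TCP at [0.131, 0.534, 0.253] pointing down, gripper open.
Joint ranges: [-179.16, 179.16], [-48.56, 103.87], [-65.8, 70.77], [-126.05, 130.52], [-82.76, 87.17], [-180, 180]. Speed limits (degrees/s): [127.2, 127.2, 147.25, 180, 180, 180].

INTERFACE

Orientations are given as [roll, pitch, yaw] about the fixed x, y, z axes, in that order (R = Rz(yaw) Ry(pitch) Rx(roll)).
In Python, from workcell import monitor, eyes, job gives the robot as it stands. The module is installed in compiled form; this text tells all that it offers.
- The arm moves only by the tool drive_tool, never from a script. Its argument "plan" is a list of rows, each a list of 3 entries, a list of its own where there are three numbers: the opening, from 0 (shut) to 1 (fully open), then the shift along the world's x, y, z in m, then the turn about the world's z in degrees. In form: [[gripper, [x, y, z], yaw], ...]. A call has 1 to 10 rows; each row shifts and turns the commanded pose from where the row before left it; what a row does not reach is not made up. A row lasts 1/8 s, in which the tool goes at most 62.5 mm and 10.7 degrees, less where a joint would pass 70% of its speed; a pose out of reach is approached as far as the arm can. A call is refused whole if a number of a shift passes 0.0625 or a number of a turn 10.7, either way. A call with a gripper value outside its range is refused whole. The fingers move at their own pace and stop on an object; "grip_force" is the grip in N (left out, the last holds). Time passes only in rows, so rows that do not move let the fingers close. It gives the time, the measured TCP pose, the force and the opening at its end, in the units of the state.
- monitor.get_obs(): the state, without advancing time (a new reading comes with each control period).
- eyes.camera(name): name is "scene" or "top" or "wrist"; returns (picture, depth): 384x512x3 uint8, red, green, blue; 384x512 float32, m along the optical axis (not along the pixel's ray), 0 where there is no reading.
- eyes.camera_params(name): a dict with "fx", "fy", "cx", "cy" (pixels), "dist_coeffs" ([k1, k2, p1, p2, k3] as OpenCV has them; the pictures are not rectified), "extrinsics" (4x4, takes a point from world to camera coordinates); the wrist camera has in their place "mount" (4x4, takes a point from camera to tool coordinates, whose origin is the TCP and whose axes are the flange's). Camera axes: x right, y down, z forward; pixel columns grow to the right and rows downward; lengths in m; the calibration is good to about 2 mm. A picture is of the moment at which its call begins: read the wrist's pose just before it. camera_params takes no time and is no camera call.
- job.job_done(): hands the job in, once; it reports no verdict.
The state is a dict: "time": time; "q": joint angles; "qd": joint speeds; "joint_efforts": joint torques, N m; "ee_pos": TCP position; "tcp_rot": TCP orientation; "wrist_force": force on the tool from outside, world axes, zero at the start; "torque": the same for the moment, N m; "opening": finger opening in m.
Only numpy, scipy, OpenCV 4.12 (cv2) and the standard library are available. Lean on these libraries where they do the work, as an engineer would, in place of code of your own. Each camera call takes 0.05 s, during which the arm holds its last target.

TASK

Pick up the key holder and clip its snap hook onto the steel eye on the robot's side of the key post: press the sprung gate onto the front of the ring and work the hook on by feel until the gate flicks shut behind the ring. Then tug the holder back along its length with about 6 N to prove that it is caught, never loading the ring with more than 9 N while you hold it, and let go so that the holder hangs from the eye. Leave the ink jar, the book and the stapler where they are.

Things in the scene. Friction and masses are not known exactly. Their poses are not given: they have to be found in the camera images.
- keys: key holder, loose, 85 g, lying flat: walnut handle 62 (x) by 24 (y) by 14 (z) mm with folded keys in it, steel snap hook at its +x end (reaches x 88.5). Origin: centre of the handle's underside, z up. The hook is a flat loop of 6 mm wire, mid-plane z 7: back at y -9.5, bowl of wire radius 9.5 about x 76, y 0, rounded nose with its tip at x 73, y 9.5; a metal block 24 wide fills x 39 to 53.
- gate (a joint): angle of the brass snap gate, a 5 mm rod closing the mouth on the hook's +y side, hinged at x 51, y 9.5 of the holder, 22 mm long: 0 = shut against the nose, up to 0.74 rad = pushed fully in (towards the holder's -y). It springs shut; pushing it near its tip takes about 2 N at first, 5 N fully in.
- hook_mouth (a point): way in through the hook's mouth, on the shut gate: x 67, y 9.5, z 7 mm of the holder. Hold the holder level with this y axis along the eye's x. A 6 mm bar goes in with its centre at x 66 to 69, moving towards -y; once at y 3 or less it can pass behind the nose towards +x, into the bowl (y 3 to -3), and the gate flicks shut when it is beyond about x 74.
- hook_seat (a point): where a ring's bar seats in the bowl of the hook (bar's centre): x 79.5, y 0, z 7 mm of the holder, same axes
- eye: steel screw eye on the robot's side of the post: upright ring of 6 mm wire, 36 mm outside, 24 inside. Origin: where its shank leaves the column, 160 mm up; x level, into the post; z up. Much used, yet firm, it is out of true: its upright front bar (wire centre) lies 35 to 45 mm from the origin, straight along -x or up to 0.18 rad (8 mm) to either side. Its pose does not show this: find the bar by touch or sight.
- post: key post, fixed: dark turned wooden column up to 29 mm thick, 200 mm tall, on a round base 116 mm across and 16 mm high. Origin: centre of the base's underside. The eye to use stands out on its -x side, towards the robot; the like eye on the far side is not used.
- ink: amber glass ink jar with a black cap, loose, 52 mm across, 55 mm tall; origin: centre of its underside; to be left alone
- book: green book lying flat, loose, 125 by 185 by 24 mm; origin: centre of its underside; to be left alone
- stapler: red and black stapler, loose, 125 by 34 by 48 mm; origin: centre of its underside; to be left alone
There are look-alikes about, which are no part of the job. Several things have the shape of the keys; the one meant has the colours described above. There is more than one size of the post; the one meant has the size given above.

How it is judged (in metres and radians):
On the way, in this order (a step that is already met when the one before it is completed fails the run):
1. the eye's bar pushes the gate open (beyond 0.3 rad) (value of joint gate above 0.3 rad and contact force between keys and eye above 0.5 N).
2. with the gate shut and the ring inside the hook, the holder is pulled back along its length so that the bowl bears on the ring with over 4 N for 0.3 s (value of joint gate below 0.08 rad and x of eye in the frame of keys between 0.068 and 0.091 m and y of eye in the frame of keys between 0.029 and 0.0505 m and z of eye in the frame of keys between -0.005 and 0.019 m and contact force between keys and eye above 4 N), for 0.3 s.
At the end, for the whole second after the job is handed in: The key holder hangs from the robot-side eye, within 30 degrees of plumb (it may still swing a little): gate shut, seat of the hook within 45 mm of the eye's origin. Ink jar, book and stapler within 20 mm of where they stood (value of joint gate below 0.08 rad and distance between hook_seat and eye below 0.045 m and angle between keys's own x axis and vertical below 0.5 rad and distance of each of ink, book, stapler from where it was at the start of the episode below 0.02 m); the robot touches nothing.
It fails at once if while it is held, the hook is forced against the eye with over 9 N (contact force between keys and eye above 9 N and contact force between the fingers and keys above 1 N).
It fails at once if the ink jar, book or stapler is moved over 20 mm (distance of any of ink, book, stapler from where it was at the start of the episode above 0.02 m).
It also fails if it takes over 72 s, if anything falls off the work surface, if the arm or the gripper's body presses on something with over 40 N, if the wrist force passes 120 N, or if a joint passes its speed limit or range.

## Working session

There is one attempt and no reset: what is moved stays moved. The work goes in short steps, Python scripts to look and compute and a tool call to move; the robot and the scene stay as the last step left them, time stands still between calls to the robot, and variables do not carry over. Pictures are saved under pics/ and viewed, and the job is handed in when it is done.

Besides the shell and the picture viewer there is one more tool, called after "Emit:" by a JSON object that holds its "name" and its "arguments". drive_tool: Moves the arm, as the interface text tells. Its arguments: {"type":"object","properties":{"plan":{"type":"array","items":{"type":"array"}},"grip_force":{"type":"number"}},"required":["plan"]}

```bash
mkdir -p pics; cat > h.py <<'E'
import numpy as np, cv2
from workcell import monitor, eyes, job
from scipy.spatial.transform import Rotation as Ro
def T_tool(o):
    T=np.eye(4);T[:3,:3]=Ro.from_euler('xyz',o['tcp_rot'],degrees=True).as_matrix();T[:3,3]=o['ee_pos'];return T
def cam(name):
    o=monitor.get_obs();im,d=eyes.camera(name);p=eyes.camera_params(name)
    K=np.array([[p['fx'],0,p['cx']],[0,p['fy'],p['cy']],[0,0,1]]);D=np.array(p['dist_coeffs'],float)
    C=T_tool(o)@np.array(p['mount']) if name=='wrist' else np.linalg.inv(np.array(p['extrinsics']))
    return im,d,K,D,C
def ray(px,K,D,C):
    u=cv2.undistortPoints(np.array(px,float).reshape(-1,1,2),K,D).reshape(-1,2)
    r=np.c_[u,np.ones(len(u))]@C[:3,:3].T
    return C[:3,3],r
def onz(px,z,K,D,C):
    o,r=ray(px,K,D,C);return o+r*((z-o[2])/r[:,2])[:,None]
def pts(d,K,D,C,step=1):
    v,u=np.mgrid[0:d.shape[0],0:d.shape[1]]
    o,r=ray(np.c_[u.ravel(),v.ravel()],K,D,C)
    return (o+r*d.ravel()[:,None]).reshape(*d.shape,3)
def save(n,im,s=1.5): cv2.imwrite('pics/'+n+'.png',cv2.resize(im[:,:,::-1],None,fx=s,fy=s,interpolation=cv2.INTER_CUBIC))
E
python3 - <<'E'
from h import *
o=monitor.get_obs();print(o)
for n in ['scene','top','wrist']:
    im,d,K,D,C=cam(n);save(n+'0',im);print(n,K[0,0],C[:3,3],C[:3,2]);np.savez(n+'0',im=im,d=d,K=K,D=D,C=C)
E
```

```text
{'time': 0.0, 'q': array([7.62041491e+01, 5.01115221e+00, 1.00344888e+01, 9.51015364e+01,
       1.42651421e-03, 8.99994851e+01]), 'qd': array([-0.04129651,  0.06760749,  0.01490639,  0.07008638,  0.00176003,
        0.09130279]), 'joint_efforts': array([ 2.81024717e-03, -5.20389998e+01,  4.64803648e+01,  1.60668843e-02,
        1.78811970e-04, -7.78051970e-07]), 'ee_pos': array([0.13109735, 0.53392715, 0.25258288]), 'tcp_rot': array([-1.79921800e+02, -1.42721567e-03,  1.66204662e+02]), 'wrist_force': array([-0.26029858, -0.35915198,  0.2546793 ]), 'torque': array([-0.00096534, -0.05550341, -0.00497075]), 'opening': 0.08541716577928447}
scene 439.8432176132168 [1.4088584  0.53890892 0.82254008] [-0.69911571 -0.41439153 -0.58268077]
top 500.07087480547983 [0.50245368 0.06303729 1.41370715] [ 0.07761885 -0.00484736 -0.99697132]
wrist 316.4062515034709 [0.06437029 0.54990299 0.37318206] [ 0.26365538 -0.06632725 -0.9623339 ]
```

View pics/scene0.png

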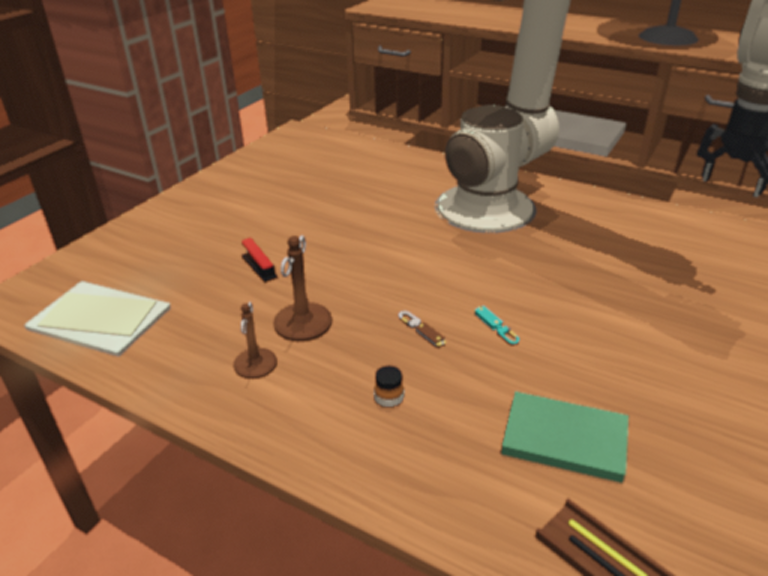

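View pics/top0.png

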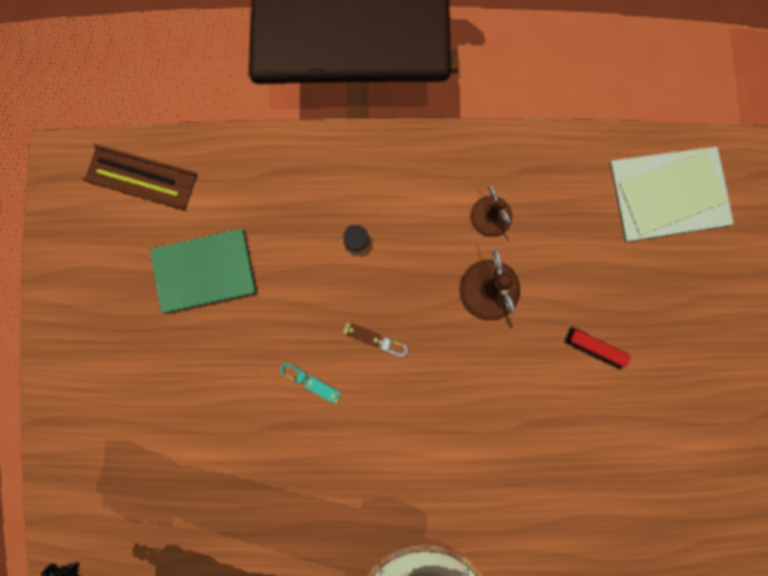

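View pics/wrist0.png

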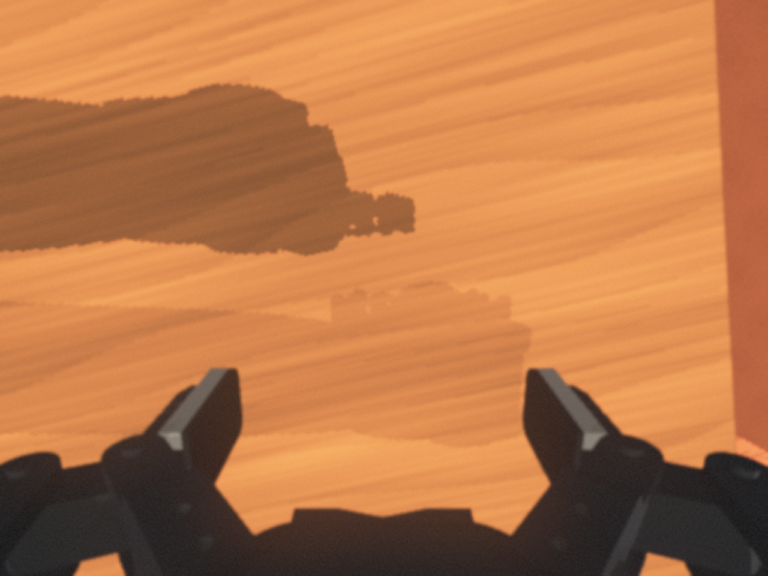

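```bash
python3 - <<'E'
from h import *
z=np.load('top0.npz');im,d,K,D,C=[z[k] for k in ['im','d','K','D','C']]
P=pts(d,K,D,C)
def q(x,y,zz): return onz([(x/1.5,y/1.5)],zz,K,D,C)[0].round(3)
print('keys',q(346,328,.007),q(378,343,.007),q(406,352,.007),'post base',q(490,290,.016),'small',q(492,215,.016),'ink',q(356,238,.055),'book',q(203,270,.024),'stap',q(598,348,.048),'teal',q(310,383,.007))
for (x,y) in [(462,290),(519,290),(490,262),(490,319)]: print('base edge',q(x,y,.016))
for (x,y) in [(471,215),(512,215)]: print('small',q(x,y,.016))
print('heights',P[180:225:1,325:345].max(axis=(0,1)))
S=P[170:222,300:350]; i=np.argmax(S[...,2]);print(S.reshape(-1,3)[i])
c=im[205:245,220:280];save('keycrop',c,10)
c=im[155:225,295:360];save('postcrop',c,8)
E
```

```text
keys [0.541 0.142 0.007] [0.513 0.083 0.007] [0.495 0.03  0.007] post base [ 0.609 -0.128  0.016] small [ 0.752 -0.136  0.016] ink [0.704 0.121 0.055] book [0.652 0.412 0.024] stap [ 0.498 -0.325  0.048] teal [0.439 0.211 0.007]
base edge [ 0.61  -0.076  0.016]
base edge [ 0.609 -0.184  0.016]
base edge [ 0.662 -0.13   0.016]
base edge [ 0.555 -0.127  0.016]
small [ 0.752 -0.095  0.016]
small [ 0.752 -0.174  0.016]
heights [0.64880643 0.06303729 1.41370715]
[0.50245368 0.06303729 1.41370715]
```

View pics/keycrop.png

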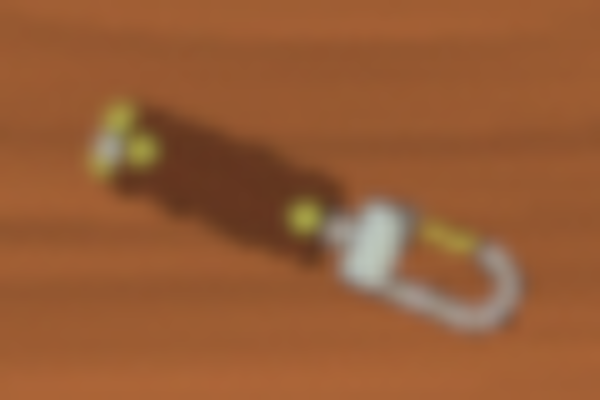

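View pics/postcrop.png

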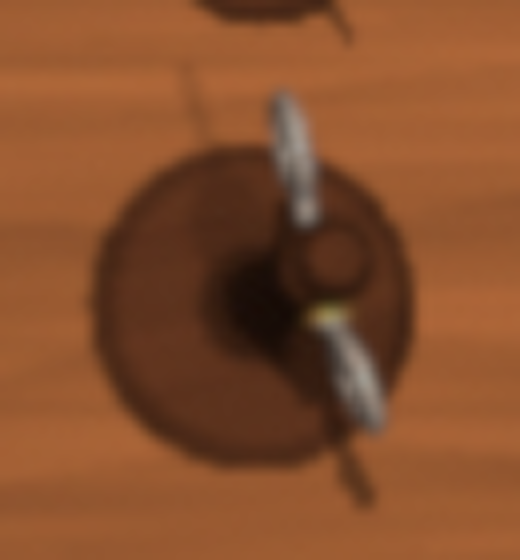

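Candidates in the top picture (768x576): the walnut and steel holder is at (375,340) and the teal one at (310,383). The walnut one has the right colours, and the crop shows its brass gate and steel hook. The posts are at (490,290), with a base about 110 mm across, and (492,215), about 79 mm across. The larger one is meant. I'll move in with the wrist camera.

Emit:
{"name": "drive_tool", "arguments": {"plan": [[0.7, [0.039, -0.043, 0], -9.8], [0.7, [0.039, -0.043, 0], -9.8], [0.7, [0.039, -0.043, 0], -9.8], [0.7, [0.039, -0.043, 0], -9.8], [0.7, [0.039, -0.043, 0], -9.8], [0.7, [0.039, -0.043, 0], -9.8], [0.7, [0.039, -0.043, 0], -9.8], [0.7, [0.039, -0.043, 0], -9.8], [0.7, [0.039, -0.043, 0], -9.8], [0.7, [0.039, -0.043, 0], -9.8]], "grip_force": 80}}

```text
time: 1.4
ee_pos: [0.5222, 0.1024, 0.2532]
tcp_rot: [-180.0, -0.0, 67.9]
wrist_force: [0.0, 1.1, 0.6]
opening: 0.0597
```

Emit:
{"name": "drive_tool", "arguments": {"plan": [[0.7, [0, 0, 0], 0], [0.7, [0, 0, 0], 0], [0.7, [0, 0, 0], 0]]}}

```text
time: 1.78
ee_pos: [0.5205, 0.1051, 0.2535]
tcp_rot: [180.0, -0.0, 68.3]
wrist_force: [0.2, 0.5, 0.1]
opening: 0.0598
```

```bash
python3 - <<'E'
from h import *
o=monitor.get_obs();print(o['ee_pos'],o['tcp_rot'],o['opening'],o['time'],o['wrist_force'])
im,d,K,D,C=cam('wrist');save('w1',im);np.savez('w1',im=im,d=d,K=K,D=D,C=C)
E
```

```text
[0.52054475 0.10505687 0.25348802] [ 1.79998000e+02 -9.42118939e-03  6.83301503e+01] 0.05981680787723862 1.775 [0.16755052 0.54245714 0.07412585]
```

View pics/w1.png

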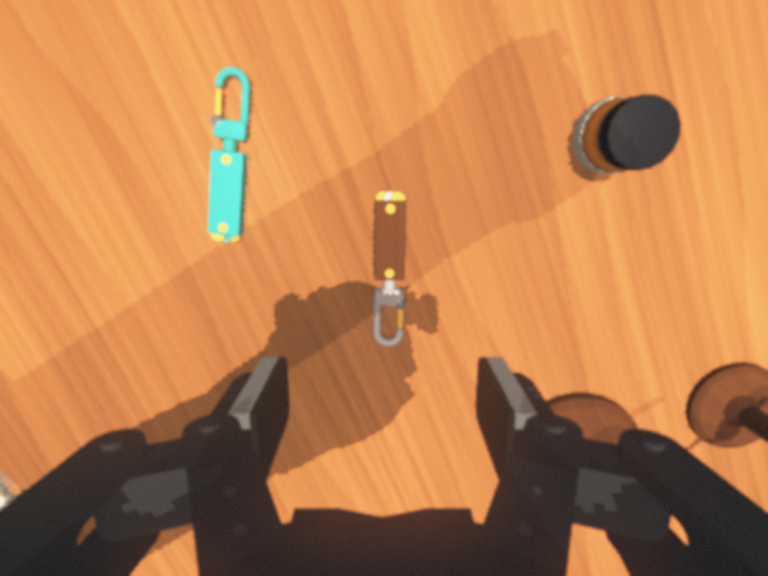

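The walnut holder runs from its tail at (390,192) to the hook's end at (388,346). It is in line with the tool, and its gate is on the right (+x). I'll measure it now.

```bash
python3 - <<'E'
from h import *
z=np.load('w1.npz');im,d,K,D,C=[z[k] for k in ['im','d','K','D','C']]
c=im[115:240,225:300];save('w1crop',c,5)
hsv=cv2.cvtColor(im,cv2.COLOR_RGB2HSV)
# walnut: dark brown in box
g=cv2.cvtColor(im,cv2.COLOR_RGB2GRAY).astype(int)
for r in [140,150,160,170,175,196,200]: print(r,g[r,240:280])
print(g[120:240,261]); print(g[120:240,255])
E
```

```text
140 [148 151 152 158 160 162 163 158 141 117 103 105 105 105 108 112 138 181
 212 221 222 219 205 162 119 108 107 109 113 113 122 143 154 153 155 154
 153 155 156 153]
150 [154 152 150 147 149 150 153 152 138 112 101 103 105 108 108 106 107 105
 107 108 106 108 105 104 104 106 108 109 109 113 126 147 155 154 154 154
 156 154 154 154]
160 [161 159 159 157 152 153 150 146 133 109 100 105 105 108 103 106 106 106
 105 107 107 106 105 105 103 105 105 108 109 111 122 136 147 150 154 156
 157 154 152 154]
170 [151 156 159 158 158 158 157 154 141 117 103 105 108 104 105 105 107 105
 107 105 107 106 106 105 103 103 105 107 107 113 129 142 145 147 144 145
 148 151 157 156]
175 [148 150 152 156 158 158 157 151 129 105 100 104 106 103 103 105 104 105
 106 103 104 107 106 104 103 104 105 105 109 120 143 151 150 149 146 145
 144 144 149 153]
196 [ 99  98  98  96  96  94  94  96  97 108 126 139 143 143 144 157 170 167
 167 182 182 167 171 184 191 182 162 143 130 114 109 115 117 116 116 120
 136 155 166 167]
200 [101 100  98  99  97  96  95  96 102 113 128 137 141 141 141 142 141 142
 142 143 141 14
[... 351 characters left out ...]
 213 215 216 215
 212 210 213 199 167 150 143 144 142 144 146 138 125 117 114 111 114 115
 117 117 116 115 116 114 114 112 110 109 109 110 105 101 102 117 140 160
 167 159 137 120 115 115 114 115 117 117 115 118]
[151 151 151 152 153 153 160 186 214 225 227 224 212 172 126 111 108 111
 113 113 112 110 106 108 108 108 108 107 106 107 106 106 109 106 105 106
 106 106 107 107 106 106 107 107 104 105 105 105 105 107 105 105 104 105
 106 105 103 105 105 106 110 118 119 113 108 105 118 141 151 154 153 154
 159 172 176 173 157 146 141 141 142 140 134 124 113 106 108 107 106 107
 107 109 108 109 107 111 111 114 113 115 112 109 104 104 113 130 149 163
 165 154 134 124 120 119 118 115 115 116 114 112]
```

View pics/w1crop.png

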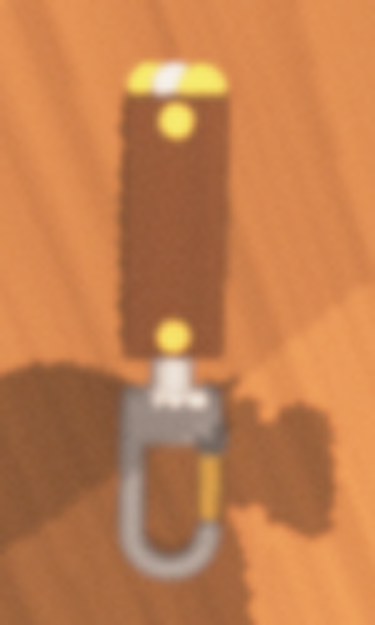

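```bash
python3 - <<'E'
from h import *
z=np.load('w1.npz');im,d,K,D,C=[z[k] for k in ['im','d','K','D','C']]
a=onz([(249.0,133.5),(270.3,133.5),(248.7,186.3),(269.3,186.3),(260.2,139.2),(259.6,182.2)],.014,K,D,C)
b=onz([(225+168/5,115+580/5),(225+168/5,115+553/5)],.007,K,D,C)
print(a.round(4),b.round(4))
c=a[:4].mean(0);ax=(a[2]+a[3]-a[0]-a[1])[:2]
print('centre',c,'len',np.linalg.norm(ax)/2,'w',np.linalg.norm(a[1]-a[0]),np.linalg.norm(a[3]-a[2]),'yaw',np.degrees(np.arctan2(ax[1],ax[0])))
ex=ax/np.linalg.norm(ax);print('hook end dist',(b[:,:2]-c[:2])@ex, 'rivet yaw',np.degrees(np.arctan2(*(a[5]-a[4])[[1,0]])))
u=ex;print('grasp pt at 16mm',c[:2]+.016*ex)
E
```

```text
[[0.529  0.1424 0.014 ]
 [0.5512 0.1335 0.014 ]
 [0.5058 0.0859 0.014 ]
 [0.5283 0.0769 0.014 ]
 [0.5384 0.1318 0.014 ]
 [0.5195 0.0858 0.014 ]] [[0.495  0.0264 0.007 ]
 [0.4976 0.0331 0.007 ]]
centre [0.52857927 0.10967921 0.014     ] len 0.06105696667820449 w 0.023875633026726975 0.02418151167652343 yaw -112.16430148407807
hook end dist [0.08977523 0.08258418] rivet yaw -112.22861803171614
grasp pt at 16mm [0.52254305 0.09486152]
```

Emit:
{"name": "drive_tool", "arguments": {"plan": [[0.6, [0.002, -0.01, -0.04], -0.5], [0.6, [0, 0, -0.05], 0], [0.6, [0, 0, -0.05], 0], [0.6, [0, 0, -0.04], 0], [0.6, [0, 0, -0.025], 0], [0.6, [0, 0, -0.01], 0], [0.6, [0, 0, -0.008], 0], [0.6, [0, 0, 0], 0], [0.6, [0, 0, 0], 0]]}}

```text
time: 2.95
ee_pos: [0.5237, 0.0943, 0.0312]
tcp_rot: [179.9, -0.0, 67.7]
wrist_force: [0.7, 0.7, 0.6]
opening: 0.0514
```

```bash
python3 - <<'E'
from h import *
o=monitor.get_obs();print(o['ee_pos'],o['tcp_rot'],o['opening'],o['time'],o['wrist_force'])
im,d,K,D,C=cam('wrist');save('w2',im)
E
```

```text
[0.52366783 0.09428269 0.0312378 ] [ 1.79934536e+02 -4.23668909e-02  6.77111156e+01] 0.051440406571432354 2.95 [0.68340687 0.72421528 0.55068319]
```

View pics/w2.png

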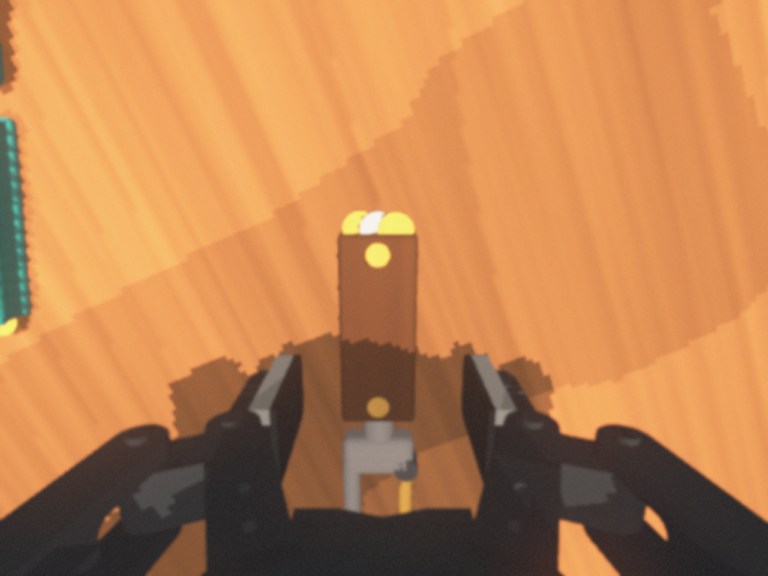

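The handle at (378,320) lies midway between the pads. I'll go down 6 mm and close.

Emit:
{"name": "drive_tool", "arguments": {"plan": [[0.6, [0, 0, -0.006], 0], [0.6, [0, 0, 0], 0], [0.2, [0, 0, 0], 0], [0.2, [0, 0, 0], 0], [0.2, [0, 0, 0], 0], [0.2, [0, 0, 0], 0]], "grip_force": 80}}

```text
time: 3.75
ee_pos: [0.5234, 0.0941, 0.0247]
tcp_rot: [180.0, -0.0, 67.7]
wrist_force: [-1.1, -0.6, 4.9]
opening: 0.021
```

```bash
python3 - <<'E'
from h import *
o=monitor.get_obs();print(o['ee_pos'],o['tcp_rot'],o['opening'],o['time'],o['wrist_force'])
E
```

```text
[0.52336331 0.09413976 0.02470689] [ 1.79969663e+02 -1.75232262e-02  6.77028458e+01] 0.021015978987726905 3.75 [-1.09632929 -0.60794703  4.93226692]
```

Emit:
{"name": "drive_tool", "arguments": {"plan": [[0, [0, 0, 0.001], 0], [0, [0, 0, 0], 0], [0, [0, 0, 0], 0], [0, [0, 0, 0], 0]], "grip_force": 90}}

```text
time: 4.25
ee_pos: [0.5231, 0.0941, 0.0251]
tcp_rot: [-180.0, 0.0, 67.7]
wrist_force: [-0.4, -0.1, -1.5]
opening: 0.0206
```

Emit:
{"name": "drive_tool", "arguments": {"plan": [[0, [0, 0, 0.01], 0], [0, [0, 0, 0.03], 0], [0, [0, 0, 0.05], 0], [0, [0, 0, 0.05], 0], [0, [0, 0, 0.04], 0], [0, [0, 0, 0], 0], [0, [0, 0, 0], 0]]}}

```text
time: 5.12
ee_pos: [0.523, 0.0941, 0.2049]
tcp_rot: [-180.0, 0.0, 67.7]
wrist_force: [-0.3, -0.1, -2.5]
opening: 0.0212
```

```bash
python3 - <<'E'
from h import *
o=monitor.get_obs();print(o['ee_pos'],o['tcp_rot'],o['opening'],o['time'],o['wrist_force'],o['torque'])
for n in ['wrist','scene','top']:
    im,d,K,D,C=cam(n);save(n+'3',im);np.savez(n+'3',im=im,d=d,K=K,D=D,C=C)
E
```

```text
[0.52300968 0.0941092  0.20488621] [-1.79981438e+02  1.02969447e-02  6.77030166e+01] 0.021157778068968795 5.125 [-0.25901536 -0.12144581 -2.50616301] [-0.06791925  0.07648909  0.00183632]
```

View pics/wrist3.png

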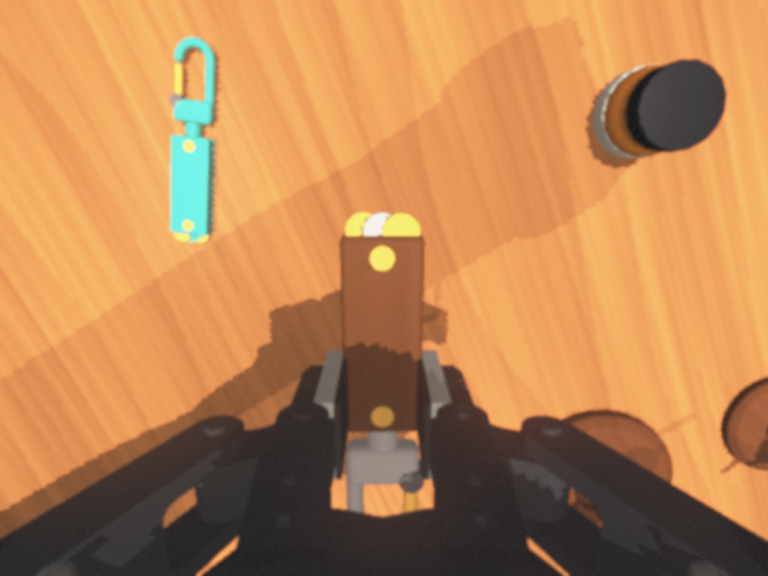

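View pics/scene3.png

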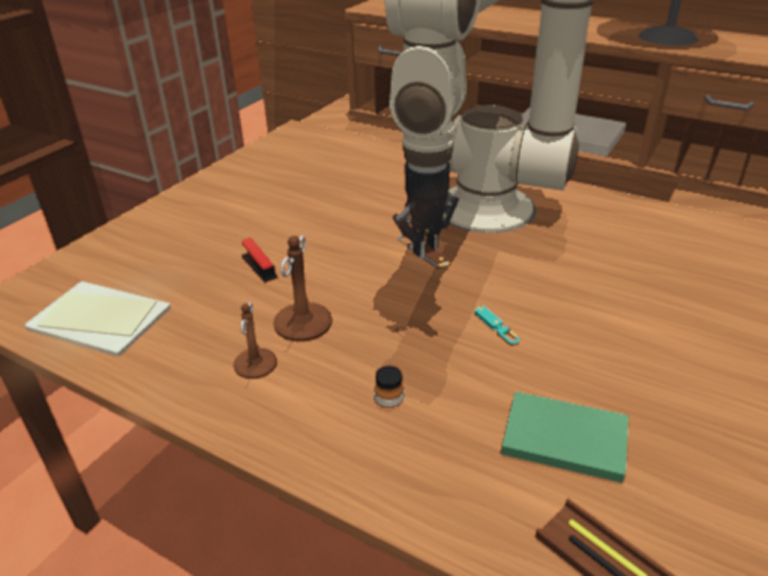

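Held level. Now the eye's bar: I'll measure it in the first top view with rays onto z = 0.16.

```bash
python3 - <<'E'
from h import *
z=np.load('top0.npz');im,d,K,D,C=[z[k] for k in ['im','d','K','D','C']]
f=lambda x,y,zz: onz([(x/8+295-.5,y/8+155-.5)],zz,K,D,C)[0].round(4)
print('top',f(335,252,.2),'collar',f(327,313,.16),'front',f(374,428,.16),'far',f(305,215,.16),f(283,98,.16))
z=np.load('scene0.npz');im,d,K,D,C=[z[k] for k in ['im','d','K','D','C']]
c=im[145:235,165:230];save('sc',c,8)
z=np.load('top3.npz');im=z['im'];print(im.shape);save('t3c',im[155:235,240:360],6)
E
```

```text
top [ 0.6132 -0.1276  0.2   ] collar [ 0.5975 -0.131   0.16  ] front [ 0.561  -0.1452  0.16  ] far [ 0.6287 -0.1246  0.16  ] [ 0.6661 -0.1184  0.16  ]
(384, 512, 3)
```

View pics/sc.png

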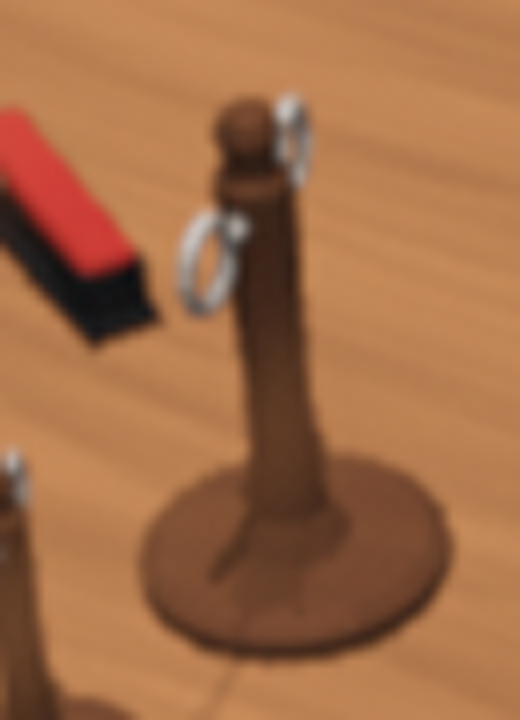

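View pics/t3c.png

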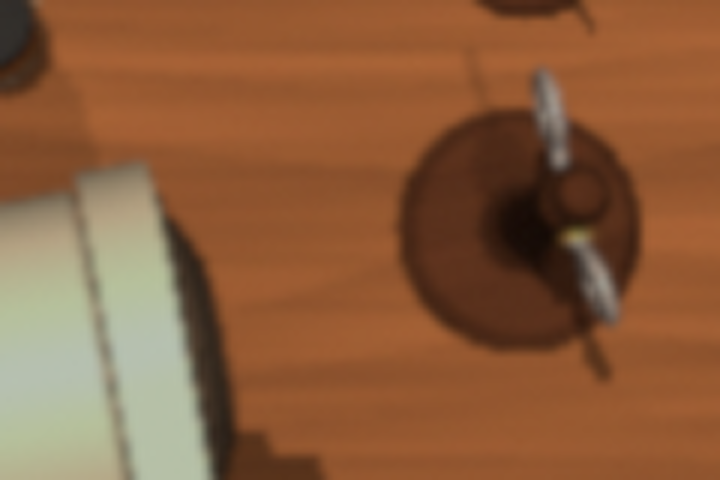

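Rays onto the known heights put the post axis near (0.612,-0.128) and the eye's collar near (0.5975,-0.131). The front bar is bent towards -y, near (0.564,-0.144). I'll take a closer look with the wrist camera.

Emit:
{"name": "drive_tool", "arguments": {"plan": [[0, [0, 0, 0.048], 4], [0, [0, 0, 0.047], 6], [0, [-0.004, -0.049, 0], 6], [0, [-0.004, -0.049, 0], 6], [0, [-0.004, -0.049, 0], 6], [0, [-0.004, -0.049, 0], 6], [0, [-0.004, -0.049, 0], 4], [0, [-0.003, -0.049, 0], 0], [0, [0, 0, 0], 0], [0, [0, 0, 0], 0]]}}

```text
time: 6.52
ee_pos: [0.5, -0.1997, 0.2995]
tcp_rot: [-179.9, -0.1, 105.7]
wrist_force: [0.4, 0.6, -0.9]
opening: 0.0205
```

```bash
python3 - <<'E'
from h import *
o=monitor.get_obs();print(o['ee_pos'],o['tcp_rot'],o['opening'],o['time'],o['wrist_force'],o['torque'])
for n in ['wrist']:
    im,d,K,D,C=cam(n);save(n+'4',im);np.savez(n+'4',im=im,d=d,K=K,D=D,C=C)
E
```

```text
[ 0.49996699 -0.19973413  0.29950272] [-1.79938903e+02 -6.43472315e-02  1.05663513e+02] 0.020523379662569022 6.525 [ 0.43532993  0.58304508 -0.90649654] [-0.02273882  0.01663767  0.01369925]
```

View pics/wrist4.png

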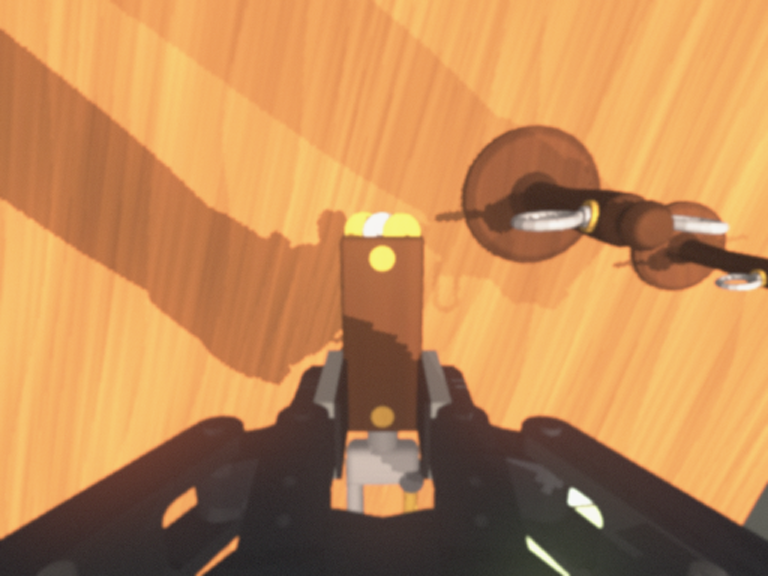

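```bash
python3 - <<'E'
from h import *
z=np.load('wrist4.npz');im,d,K,D,C=[z[k] for k in ['im','d','K','D','C']]
save('w4c',im[125:175,330:490],5)
# depth-based
P=pts(d,K,D,C)
hsv=cv2.cvtColor(im,cv2.COLOR_RGB2HSV)
m=(hsv[...,1]<60)&(hsv[...,2]>130); m[:, :325]=0; m[165:]=0;m[:125]=0;m[:,425:]=0
q=P[m]; q=q[(d[m]>0)];print(len(q),d[m].min())
q=q[(q[:,2]>.13)&(q[:,2]<.19)]
print(len(q),q.min(0),q.max(0))
i=np.argsort(q[:,0]);print(q[i][:12].round(4))
E
```

```text
539 0.0
537 [ 0.55833173 -0.14900913  0.13135888] [ 0.60387841 -0.12868623  0.17942717]
[[ 0.5583 -0.1459  0.1652]
 [ 0.5588 -0.1449  0.1653]
 [ 0.559  -0.1467  0.1639]
 [ 0.5591 -0.1464  0.166 ]
 [ 0.5593 -0.1475  0.1639]
 [ 0.5593 -0.1461  0.1678]
 [ 0.5596 -0.1458  0.1636]
 [ 0.5597 -0.1472  0.1652]
 [ 0.5597 -0.1483  0.1635]
 [ 0.5598 -0.1447  0.1647]
 [ 0.5598 -0.1455  0.1655]
 [ 0.5599 -0.1465  0.1694]]
```

View pics/w4c.png

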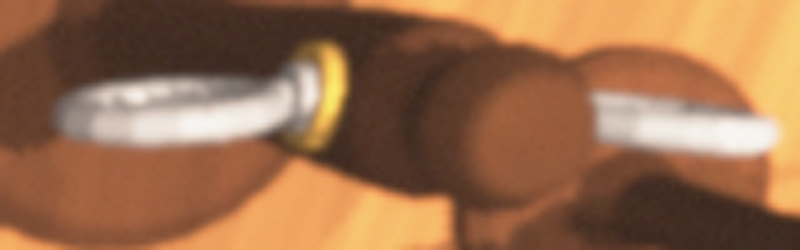

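```bash
python3 - <<'E'
from h import *
from scipy.optimize import least_squares
z=np.load('wrist4.npz');im,d,K,D,C=[z[k] for k in ['im','d','K','D','C']]
P=pts(d,K,D,C);hsv=cv2.cvtColor(im,cv2.COLOR_RGB2HSV)
m=(hsv[...,1]<60)&(hsv[...,2]>130); m[:, :335]=0; m[158:]=0;m[:135]=0;m[:,385:]=0
q=P[m];q=q[(q[:,2]>.135)&(q[:,2]<.185)];print(len(q))
def circ(p): 
    c=p[:3];u=np.array([np.cos(p[3]),np.sin(p[3]),0]);return c,u
def f(p):
    c,u=circ(p);w=q-c;n=np.array([-u[1],u[0],0]);a=np.hypot(w@u,w[:,2])
    return np.hypot(a-.015,w@n)-.003
r=least_squares(f,[.58,-.138,.16,.35],loss='soft_l1',f_scale=.001)
c,u=circ(r.x);print('centre',c,'yaw',np.degrees(r.x[3]),'rms',np.sqrt((f(r.x)**2).mean()),'bar',c-.015*u)
b=(hsv[...,0]>20)&(hsv[...,0]<32)&(hsv[...,1]>140)&(hsv[...,2]>120);b[:,:385]=0;b[:,402:]=0;b[158:]=0;b[:132]=0
bb=P[b];bb=bb[(bb[:,2]>.14)&(bb[:,2]<.18)];print('collar',len(bb),np.median(bb,0),bb.min(0),bb.max(0))
E
```

```text
448
centre [ 0.57553097 -0.14145628  0.15992831] yaw 20.82385954985504 rms 0.0009423379960594633 bar [ 0.56151081 -0.14678872  0.15992831]
collar 28 [ 0.5964319  -0.13158619  0.16788027] [ 0.59534788 -0.13567288  0.16597125] [ 0.59791658 -0.12718078  0.16889997]
```

```bash
python3 - <<'E'
from h import *
z=np.load('wrist4.npz');im,d,K,D,C=[z[k] for k in ['im','d','K','D','C']]
o=monitor.get_obs();T=T_tool(o)
hsv=cv2.cvtColor(im,cv2.COLOR_RGB2HSV)
b=((hsv[...,0]>20)&(hsv[...,0]<34)&(hsv[...,1]>120)).astype(np.uint8)
n,l,s,c=cv2.connectedComponentsWithStats(b)
g=[c[i] for i in range(1,n) if 60<s[i,4]<800 and 235<c[i][0]<275 and 160<c[i][1]<290];print(g)
a=onz([(342/1.5,237/1.5),(423/1.5,237/1.5),(347/1.5,430/1.5),(419/1.5,430/1.5)]+[tuple(x) for x in g],o['ee_pos'][2]-.011,K,D,C)
t=(np.linalg.inv(T)@np.c_[a,np.ones(len(a))].T).T[:,:3];print(t.round(4))
P=pts(d,K,D,C);print('handle depth z rel TCP',(P[170:200,240:270,2].mean(axis=1)-o['ee_pos'][2]).round(4), (P[165:270,254,2]-o['ee_pos'][2]).round(4)[::10])
E
```

```text
[array([254.33777778, 171.90222222])]
[[ 0.0467 -0.0113  0.011 ]
 [ 0.0467  0.0112  0.011 ]
 [-0.0141 -0.0112  0.011 ]
 [-0.0141  0.0113  0.011 ]
 [ 0.0408 -0.0003  0.011 ]]
handle depth z rel TCP [-0.0111 -0.0109 -0.0108 -0.0111 -0.0107 -0.0109 -0.0066 -0.0111 -0.0109
 -0.0112 -0.0112 -0.0109 -0.011  -0.0111 -0.0112 -0.0111 -0.0112 -0.011
 -0.0069 -0.011  -0.011  -0.0109 -0.011  -0.0067 -0.0109 -0.007  -0.0111
 -0.011  -0.0111 -0.0111] [-0.0115 -0.0112 -0.0113 -0.0115 -0.011  -0.0109 -0.0118 -0.0122 -0.0114
 -0.0108  0.1203]
```

The fitted ring centre height is 0.1599, as it should be, and the bar is at about (0.5615,-0.1468). The holder sits centred in the jaws with the TCP at holder x = 16.3 mm. I'll go beside the eye and calibrate the bar's position by a light touch with the bowl's end.

Emit:
{"name": "drive_tool", "arguments": {"plan": [[0, [0.012, 0.045, 0], 0], [0, [0.012, 0.05, 0], 0], [0, [0.012, 0.0485, 0], 0], [0, [0, 0, -0.045], 0], [0, [0, 0, -0.045], 0], [0, [0, 0, -0.0315], 0], [0, [0, 0, 0], 0], [0, [0, 0, 0], 0], [0, [0, 0, 0], 0]]}}

```text
time: 7.7
ee_pos: [0.5369, -0.0562, 0.1807]
tcp_rot: [179.9, 0.1, 105.7]
wrist_force: [0.2, -0.0, -0.0]
opening: 0.0212
```

```bash
cat > st.py <<'E'
from h import *
bar=np.array([.5615,-.1468])
def st():
    o=monitor.get_obs();R=Ro.from_euler('xyz',o['tcp_rot'],degrees=True).as_matrix()
    w=R.T@(np.r_[bar,.16]-o['ee_pos']);f=R.T@o['wrist_force'];t=R.T@o['torque']
    # holder frame: x=-tx, y=ty, z=-tz
    print('t',o['time'],'tcp',o['ee_pos'].round(4),o['tcp_rot'].round(2),'bar in holder',(1e3*np.array([.0163-w[0],w[1],.0251-w[2]])).round(2),'F(holder)',np.array([-f[0],f[1],-f[2]]).round(2),'T',np.array([-t[0],t[1],-t[2]]).round(3),'op',round(o['opening'],4))
if __name__=='__main__': st()
E
python3 st.py; python3 - <<'E'
from h import *
for n in ['scene','top']:
    im,d,K,D,C=cam(n);np.savez(n+'5',im=im,d=d,K=K,D=D,C=C)
    save(n+'5', im[120:240,150:300] if n=='scene' else im[140:260,260:400],5)
E
```

```text
t 7.7 tcp [ 0.5369 -0.0562  0.1807] [1.7986e+02 5.0000e-02 1.0572e+02] bar in holder [110.17  -0.9    4.35] F(holder) [ 0.07  0.21 -0.03] T [ 0.025 -0.008 -0.012] op 0.0212
```

View pics/scene5.png

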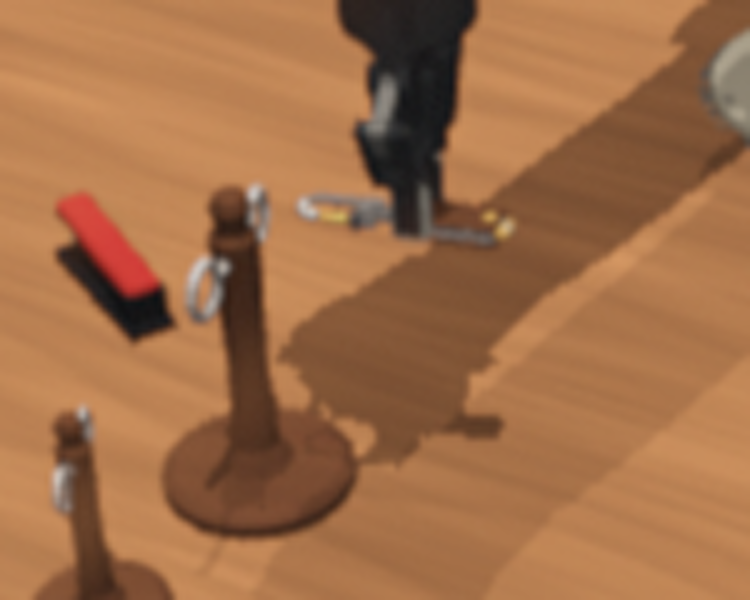

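View pics/top5.png

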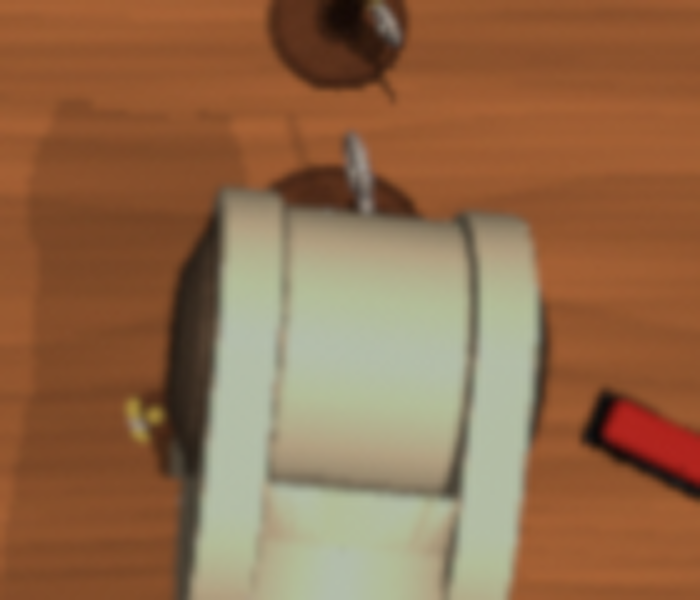

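Emit:
{"name": "drive_tool", "arguments": {"plan": [[0, [0.0016, -0.0058, -0.0027], 0], [0, [0.0016, -0.0058, 0], 0], [0, [0, 0, 0], 0], [0, [0, 0, 0], 0], [0, [0, 0, 0], 0]]}}

```text
time: 8.43
ee_pos: [0.5393, -0.0679, 0.1761]
tcp_rot: [-180.0, -0.0, 105.7]
wrist_force: [0.2, -0.3, -0.6]
opening: 0.021
```

```bash
python3 st.py
```

```text
t 8.425 tcp [ 0.5393 -0.0679  0.1761] [-180.    -0.   105.7] bar in holder [ 9.824e+01 -2.000e-02  8.990e+00] F(holder) [ 0.29  0.1  -0.6 ] T [-0.007  0.006 -0.003] op 0.021
```

Emit:
{"name": "drive_tool", "arguments": {"plan": [[0, [0.0003, -0.001, 0.0015], 0], [0, [0.0003, -0.001, 0], 0], [0, [0.0003, -0.001, 0], 0], [0, [0, 0, 0], 0], [0, [0, 0, 0], 0]]}}

```text
time: 9.05
ee_pos: [0.5403, -0.071, 0.1776]
tcp_rot: [-180.0, -0.0, 105.7]
wrist_force: [0.2, 0.1, -0.5]
opening: 0.0213
```

```bash
python3 st.py
```

```text
t 9.05 tcp [ 0.5403 -0.071   0.1776] [-180.    -0.   105.7] bar in holder [ 9.506e+01 -8.000e-02  7.540e+00] F(holder) [-0.09  0.2  -0.46] T [0.026 0.013 0.066] op 0.0213
```

Tracking is good. I'll creep on in 0.5 mm rows and read the force after every two.

Emit:
{"name": "drive_tool", "arguments": {"plan": [[0, [0.00013, -0.00048, 0], 0], [0, [0.00013, -0.00048, 0], 0], [0, [0.00013, -0.00048, 0], 0], [0, [0, 0, 0], 0]]}}

```text
time: 9.55
ee_pos: [0.5406, -0.0724, 0.1776]
tcp_rot: [-180.0, -0.0, 105.7]
wrist_force: [-0.1, -0.1, -1.1]
opening: 0.0208
```

Emit:
{"name": "drive_tool", "arguments": {"plan": [[0, [0.00013, -0.00048, 0], 0], [0, [0.00013, -0.00048, 0], 0], [0, [0, 0, 0], 0]]}}

```text
time: 9.93
ee_pos: [0.5409, -0.0734, 0.1776]
tcp_rot: [-180.0, 0.0, 105.7]
wrist_force: [0.5, -0.3, -0.7]
opening: 0.021
```

```bash
python3 st.py
```

```text
t 9.925 tcp [ 0.5409 -0.0734  0.1776] [-180.     0.   105.7] bar in holder [ 9.253e+01 -4.000e-02  7.530e+00] F(holder) [ 0.41  0.45 -0.71] T [-0.003  0.022 -0.013] op 0.021
```

Emit:
{"name": "drive_tool", "arguments": {"plan": [[0, [0.0001, -0.0004, 0], 0], [0, [0.0001, -0.0004, 0], 0], [0, [0, 0, 0], 0]]}}

```text
time: 10.3
ee_pos: [0.5411, -0.0742, 0.1776]
tcp_rot: [-180.0, -0.0, 105.7]
wrist_force: [0.4, -0.1, -0.8]
opening: 0.0204
```

Emit:
{"name": "drive_tool", "arguments": {"plan": [[0, [0.0001, -0.0004, 0], 0], [0, [0, 0, 0], 0]]}}

```text
time: 10.55
ee_pos: [0.5412, -0.0745, 0.1776]
tcp_rot: [-180.0, -0.0, 105.7]
wrist_force: [-0.0, 0.3, -1.2]
opening: 0.0207
```

Emit:
{"name": "drive_tool", "arguments": {"plan": [[0, [0.0001, -0.0004, 0], 0], [0, [0, 0, 0], 0]]}}

```text
time: 10.8
ee_pos: [0.5413, -0.0748, 0.1776]
tcp_rot: [-180.0, -0.0, 105.7]
wrist_force: [-0.2, 1.9, -0.6]
opening: 0.0207
```

```bash
python3 st.py
```

```text
t 10.8 tcp [ 0.5413 -0.0748  0.1776] [-1.8000e+02 -3.0000e-02  1.0571e+02] bar in holder [ 9.113e+01 -2.000e-02  7.570e+00] F(holder) [-1.92  0.31 -0.59] T [0.029 0.488 0.053] op 0.0207
```

First contact came at holder x 91.1–91.3, against 91.5 expected, so the bar's position is confirmed to about 0.3 mm. Now I'll back off and come round to stand in front of the ring with the gate.

Emit:
{"name": "drive_tool", "arguments": {"plan": [[0, [-0.0016, 0.0058, 0], 0], [0, [-0.012, -0.0034, 0], 0], [0, [-0.0121, -0.0034, 0], 0], [0, [0, 0, 0], 0], [0, [0.0027, -0.0097, 0], 0], [0, [0.0027, -0.0097, 0], 0], [0, [0.0027, -0.0096, 0], 0], [0, [0, 0, 0], 0], [0, [0, 0, 0], 0], [0, [0, 0, 0], 0]]}}

```text
time: 12.05
ee_pos: [0.5237, -0.1048, 0.1776]
tcp_rot: [-180.0, -0.0, 105.7]
wrist_force: [0.8, -0.4, -1.3]
opening: 0.0212
```

```bash
python3 st.py;  python3 - <<'E'
from h import *
for n in ['scene']:
    im,d,K,D,C=cam(n);save(n+'6', im[130:220,160:260],7)
E
```

```text
t 12.05 tcp [ 0.5237 -0.1048  0.1776] [-1.8000e+02 -1.0000e-02  1.0572e+02] bar in holder [67.02 25.01  7.53] F(holder) [ 0.61  0.62 -1.33] T [-0.023 -0.008 -0.017] op 0.0212
```

View pics/scene6.png

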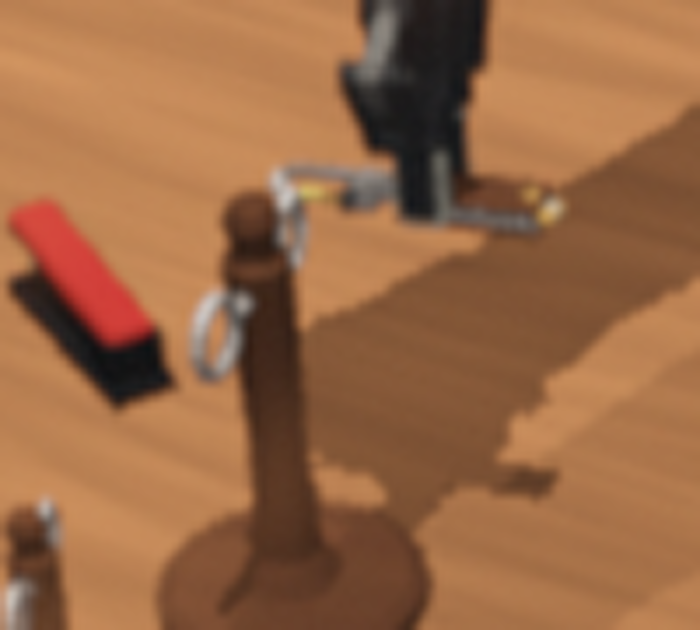

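The hook (280–340,180) now stands in front of the ring (285,215), with the brass gate facing the bar. I'll press in.

Emit:
{"name": "drive_tool", "arguments": {"plan": [[0, [0.0029, 0.0008, 0], 0], [0, [0.0029, 0.0008, 0], 0], [0, [0.0014, 0.0004, 0], 0], [0, [0.0005, 0.00014, 0], 0], [0, [0.0005, 0.00014, 0], 0], [0, [0, 0, 0], 0]]}}

```text
time: 12.85
ee_pos: [0.5319, -0.1027, 0.1776]
tcp_rot: [-180.0, -0.0, 105.7]
wrist_force: [0.0, -0.7, -0.5]
opening: 0.0212
```

```bash
python3 st.py
```

```text
t 12.85 tcp [ 0.5319 -0.1027  0.1776] [-180.     -0.    105.71] bar in holder [66.79 16.54  7.52] F(holder) [ 0.63 -0.16 -0.54] T [-0.04  -0.011 -0.042] op 0.0212
```

Emit:
{"name": "drive_tool", "arguments": {"plan": [[0, [0.0005, 0.00014, 0], 0], [0, [0.0005, 0.00014, 0], 0], [0, [0, 0, 0], 0]]}}

```text
time: 13.22
ee_pos: [0.5329, -0.1024, 0.1776]
tcp_rot: [180.0, 0.0, 105.7]
wrist_force: [-0.1, -0.4, -1.4]
opening: 0.0209
```

Emit:
{"name": "drive_tool", "arguments": {"plan": [[0, [0.0005, 0.00014, 0], 0], [0, [0.0005, 0.00014, 0], 0], [0, [0, 0, 0], 0]]}}

```text
time: 13.6
ee_pos: [0.5339, -0.1021, 0.1775]
tcp_rot: [-180.0, -0.0, 105.7]
wrist_force: [-0.2, -0.2, -1.6]
opening: 0.021
```

```bash
python3 st.py
```

```text
t 13.6 tcp [ 0.5339 -0.1021  0.1775] [-179.99   -0.    105.7 ] bar in holder [66.78 14.53  7.56] F(holder) [ 0.1  -0.23 -1.62] T [-0.091 -0.02  -0.062] op 0.021
```

Emit:
{"name": "drive_tool", "arguments": {"plan": [[0, [0.0005, 0.00014, 0], 0], [0, [0.0005, 0.00014, 0], 0], [0, [0, 0, 0], 0]]}}

```text
time: 13.98
ee_pos: [0.5347, -0.1018, 0.1775]
tcp_rot: [-180.0, -0.0, 105.7]
wrist_force: [-3.2, -0.1, -0.1]
opening: 0.021
```

Emit:
{"name": "drive_tool", "arguments": {"plan": [[0, [0.0005, 0.00014, 0], 0], [0, [0.0005, 0.00014, 0], 0], [0, [0, 0, 0], 0]]}}

```text
time: 14.35
ee_pos: [0.5359, -0.1015, 0.1775]
tcp_rot: [-180.0, -0.0, 105.7]
wrist_force: [-2.6, 0.7, -1.0]
opening: 0.0211
```

```bash
python3 st.py
```

```text
t 14.35 tcp [ 0.5359 -0.1015  0.1775] [-1.7999e+02 -1.0000e-02  1.0571e+02] bar in holder [66.83 12.41  7.58] F(holder) [-1.43 -2.32 -1.01] T [-0.531  0.227 -0.141] op 0.0211
```

Springy contact at about 2.7 N, so it is the gate and not the nose. Pressing on.

Emit:
{"name": "drive_tool", "arguments": {"plan": [[0, [0.0005, 0.00014, 0], 0], [0, [0.0005, 0.00014, 0], 0], [0, [0.0005, 0.00014, 0], 0], [0, [0.0005, 0.00014, 0], 0], [0, [0, 0, 0], 0]]}}

```text
time: 14.98
ee_pos: [0.5379, -0.101, 0.1775]
tcp_rot: [-180.0, -0.0, 105.7]
wrist_force: [-3.3, 0.6, -0.9]
opening: 0.021
```

```bash
python3 st.py
```

```text
t 14.975 tcp [ 0.5379 -0.101   0.1775] [-179.99   -0.    105.7 ] bar in holder [66.78 10.3   7.57] F(holder) [-1.48 -3.02 -0.9 ] T [-0.65   0.321 -0.087] op 0.021
```

Emit:
{"name": "drive_tool", "arguments": {"plan": [[0, [0.0005, 0.00014, 0], 0], [0, [0.0005, 0.00014, 0], 0], [0, [0.0005, 0.00014, 0], 0], [0, [0.0005, 0.00014, 0], 0], [0, [0, 0, 0], 0]]}}

```text
time: 15.6
ee_pos: [0.5399, -0.1005, 0.1776]
tcp_rot: [-180.0, 0.0, 105.7]
wrist_force: [-3.8, -0.7, -1.0]
opening: 0.0208
```

```bash
python3 st.py
```

```text
t 15.6 tcp [ 0.5399 -0.1005  0.1776] [-1.800e+02  1.000e-02  1.057e+02] bar in holder [66.66  8.24  7.52] F(holder) [-0.36 -3.81 -0.98] T [-0.814  0.028 -0.111] op 0.0208
```

Emit:
{"name": "drive_tool", "arguments": {"plan": [[0, [0.0005, 0.00014, 0], 0], [0, [0.0005, 0.00013, 0], 0], [0, [0.0005, 0.00013, 0], 0], [0, [0.0005, 0.00013, 0], 0], [0, [0, 0, 0], 0]]}}

```text
time: 16.23
ee_pos: [0.5419, -0.0999, 0.1776]
tcp_rot: [-180.0, -0.0, 105.7]
wrist_force: [-4.4, -1.4, -1.1]
opening: 0.0209
```

```bash
python3 st.py
```

```text
t 16.225 tcp [ 0.5419 -0.0999  0.1776] [-1.8000e+02 -1.0000e-02  1.0571e+02] bar in holder [66.79  6.12  7.55] F(holder) [ 0.18 -4.58 -1.14] T [-0.892  0.082 -0.155] op 0.0209
```

Emit:
{"name": "drive_tool", "arguments": {"plan": [[0, [0.0005, 0.00013, 0], 0], [0, [0.0005, 0.00013, 0], 0], [0, [0.0005, 0.00013, 0], 0], [0, [0.0005, 0.00013, 0], 0], [0, [0, 0, 0], 0]]}}

```text
time: 16.85
ee_pos: [0.544, -0.0994, 0.1776]
tcp_rot: [180.0, -0.0, 105.7]
wrist_force: [-4.1, -0.7, -1.6]
opening: 0.0208
```

```bash
python3 st.py
```

```text
t 16.85 tcp [ 0.544  -0.0994  0.1776] [180.   -0.  105.7] bar in holder [66.7   4.06  7.52] F(holder) [-0.45 -4.09 -1.63] T [-0.992  0.115 -0.243] op 0.0208
```

Force is about 4–5 N and the gate is near its end. I'll shift the bar to x of about 68, where the gate leaves more room, then go on in.

Emit:
{"name": "drive_tool", "arguments": {"plan": [[0, [-0.0001, 0.0005, 0], 0], [0, [-0.0001, 0.0006, 0], 0], [0, [0.0005, 0.00013, 0], 0], [0, [0.0005, 0.00013, 0], 0], [0, [0, 0, 0], 0]]}}

```text
time: 17.48
ee_pos: [0.5448, -0.0979, 0.1776]
tcp_rot: [180.0, -0.0, 105.7]
wrist_force: [-4.4, 0.3, -0.6]
opening: 0.0209
```

```bash
python3 st.py
```

```text
t 17.475 tcp [ 0.5448 -0.0979  0.1776] [ 1.7999e+02 -1.0000e-02  1.0571e+02] bar in holder [67.85  2.86  7.51] F(holder) [-1.52 -4.18 -0.64] T [-0.848  0.264 -0.171] op 0.0209
```

Emit:
{"name": "drive_tool", "arguments": {"plan": [[0, [0.0005, 0.00013, 0], 0], [0, [0.0004, 0.0001, 0], 0], [0, [0, 0, 0], 0]]}}

```text
time: 17.85
ee_pos: [0.5457, -0.0977, 0.1776]
tcp_rot: [180.0, -0.0, 105.7]
wrist_force: [-4.3, 0.0, -0.4]
opening: 0.0209
```

```bash
python3 st.py
```

```text
t 17.85 tcp [ 0.5457 -0.0977  0.1776] [ 1.7999e+02 -1.0000e-02  1.0571e+02] bar in holder [67.81  1.95  7.54] F(holder) [-1.21 -4.16 -0.37] T [-0.784  0.347 -0.173] op 0.0209
```

Emit:
{"name": "drive_tool", "arguments": {"plan": [[0, [0.0002, 0.0006, 0], 0], [0, [0.0002, 0.0006, 0], 0], [0, [0.0003, 0.0006, 0], 0], [0, [0.0003, 0.0006, 0], 0], [0, [0, 0, 0], 0]]}}

```text
time: 18.48
ee_pos: [0.5467, -0.0952, 0.1776]
tcp_rot: [180.0, -0.0, 105.7]
wrist_force: [-3.5, 2.1, -0.7]
opening: 0.0211
```

```bash
python3 st.py
```

```text
t 18.475 tcp [ 0.5467 -0.0952  0.1776] [ 1.7998e+02 -2.0000e-02  1.0572e+02] bar in holder [70.01  0.21  7.5 ] F(holder) [-2.97 -2.77 -0.72] T [-0.546  0.497 -0.154] op 0.0211
```

The force has the direction of the gate's normal, so the bar is still on the gate and clear of the nose. Now I'll draw it back into the bowl.

Emit:
{"name": "drive_tool", "arguments": {"plan": [[0, [-0.0002, 0.0007, 0], 0], [0, [-0.0002, 0.0007, 0], 0], [0, [-0.0002, 0.0007, 0], 0], [0, [0, 0, 0], 0]]}}

```text
time: 18.98
ee_pos: [0.5461, -0.093, 0.1776]
tcp_rot: [180.0, -0.0, 105.7]
wrist_force: [-2.2, 3.3, -1.7]
opening: 0.0207
```

```bash
python3 st.py
```

```text
t 18.975 tcp [ 0.5461 -0.093   0.1776] [ 1.7997e+02 -3.0000e-02  1.0573e+02] bar in holder [72.28  0.2   7.49] F(holder) [-3.74 -1.25 -1.68] T [-0.347  0.782 -0.074] op 0.0207
```

Emit:
{"name": "drive_tool", "arguments": {"plan": [[0, [-0.0002, 0.0007, 0], 0], [0, [-0.0002, 0.0007, 0], 0], [0, [-0.0002, 0.0007, 0], 0], [0, [0, 0, 0], 0]]}}

```text
time: 19.48
ee_pos: [0.5458, -0.0914, 0.1778]
tcp_rot: [180.0, 0.0, 105.7]
wrist_force: [-0.3, -0.5, -1.3]
opening: 0.0212
```

```bash
python3 st.py
```

```text
t 19.475 tcp [ 0.5458 -0.0914  0.1778] [1.7996e+02 4.0000e-02 1.0570e+02] bar in holder [73.87  0.14  7.29] F(holder) [ 0.44 -0.42 -1.33] T [ 0.038  0.015 -0.013] op 0.0212
```

The force has dropped to zero, so the gate has flicked shut behind the ring. Next I'll draw back to the seat.

Emit:
{"name": "drive_tool", "arguments": {"plan": [[0, [-0.0002, 0.0007, 0], 0], [0, [-0.0002, 0.0007, 0], 0], [0, [-0.0002, 0.0007, 0], 0], [0, [-0.0002, 0.0007, 0], 0], [0, [-0.0002, 0.0006, 0], 0], [0, [0, 0, 0], 0]]}}

```text
time: 20.23
ee_pos: [0.5444, -0.0878, 0.1776]
tcp_rot: [180.0, 0.0, 105.7]
wrist_force: [0.2, 0.7, -1.1]
opening: 0.0207
```

```bash
python3 st.py;  python3 - <<'E'
from h import *
for n in ['scene']:
    im,d,K,D,C=cam(n);save(n+'7', im[130:190,170:250],9)
E
```

```text
t 20.225 tcp [ 0.5444 -0.0878  0.1776] [180.     0.   105.71] bar in holder [77.76  0.46  7.5 ] F(holder) [-0.66  0.38 -1.14] T [ 0.011 -0.    -0.002] op 0.0207
```

View pics/scene7.png

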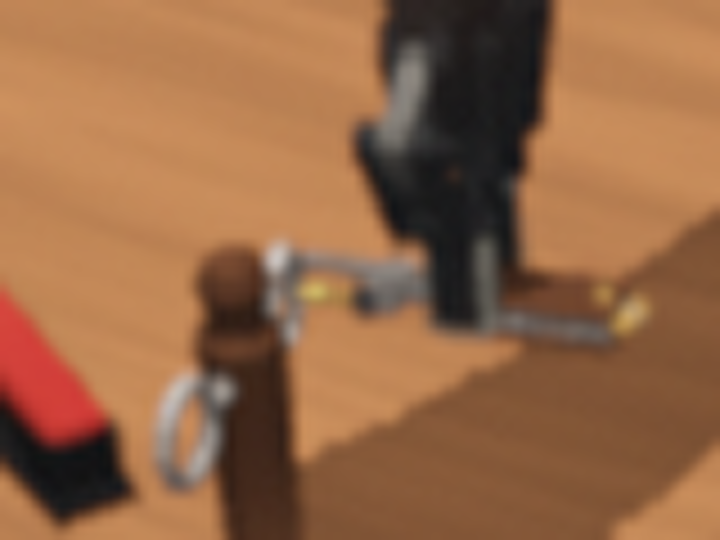

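The gate at (320,292) is shut, with the ring inside the hook. Now for the tug.

Emit:
{"name": "drive_tool", "arguments": {"plan": [[0, [0.0007, 0.0007, 0], 0], [0, [-0.0001, 0.0004, 0], 0], [0, [-0.0001, 0.0004, 0], 0], [0, [0, 0, 0], 0]]}}

```text
time: 20.78
ee_pos: [0.5449, -0.0863, 0.1776]
tcp_rot: [-180.0, 0.0, 105.7]
wrist_force: [-0.5, 0.1, -1.3]
opening: 0.021
```

```bash
python3 st.py
```

```text
t 20.775 tcp [ 0.5449 -0.0863  0.1776] [-180.     0.   105.7] bar in holder [79.03 -0.38  7.52] F(holder) [-0.2  -0.48 -1.28] T [-0.007 -0.007  0.059] op 0.021
```

Emit:
{"name": "drive_tool", "arguments": {"plan": [[0, [-0.0001, 0.0003, 0], 0], [0, [0, 0, 0], 0]]}}

```text
time: 21.02
ee_pos: [0.5448, -0.086, 0.1776]
tcp_rot: [180.0, 0.0, 105.7]
wrist_force: [1.4, -0.2, -1.4]
opening: 0.0211
```

```bash
python3 st.py
```

```text
t 21.025 tcp [ 0.5448 -0.086   0.1776] [180.    0.  105.7] bar in holder [79.34 -0.38  7.48] F(holder) [ 0.52  1.26 -1.44] T [-0.035  0.011 -0.038] op 0.0211
```

Emit:
{"name": "drive_tool", "arguments": {"plan": [[0, [-0.0001, 0.0003, 0], 0], [0, [0, 0, 0], 0]]}}

```text
time: 21.28
ee_pos: [0.5447, -0.0858, 0.1776]
tcp_rot: [-180.0, 0.0, 105.7]
wrist_force: [0.2, -1.7, -0.5]
opening: 0.0208
```

```bash
python3 st.py
```

```text
t 21.275 tcp [ 0.5447 -0.0858  0.1776] [-1.800e+02  1.000e-02  1.057e+02] bar in holder [79.58 -0.37  7.52] F(holder) [ 1.69 -0.27 -0.48] T [-0.028 -0.096  0.018] op 0.0208
```

Emit:
{"name": "drive_tool", "arguments": {"plan": [[0, [-0.0001, 0.0003, 0], 0], [0, [0, 0, 0], 0]]}}

```text
time: 21.52
ee_pos: [0.5447, -0.0856, 0.1776]
tcp_rot: [180.0, 0.0, 105.7]
wrist_force: [1.3, -2.1, -1.4]
opening: 0.0211
```

```bash
python3 st.py
```

```text
t 21.525 tcp [ 0.5447 -0.0856  0.1776] [1.8000e+02 2.0000e-02 1.0569e+02] bar in holder [79.78 -0.37  7.47] F(holder) [ 2.34  0.67 -1.38] T [-0.006 -0.426  0.021] op 0.0211
```

Emit:
{"name": "drive_tool", "arguments": {"plan": [[0, [-0.0001, 0.0003, 0], 0], [0, [0, 0, 0], 0]]}}

```text
time: 21.78
ee_pos: [0.5446, -0.0854, 0.1776]
tcp_rot: [180.0, 0.0, 105.7]
wrist_force: [1.0, -4.4, -1.8]
opening: 0.0208
```

```bash
python3 st.py
```

```text
t 21.775 tcp [ 0.5446 -0.0854  0.1776] [1.8000e+02 4.0000e-02 1.0569e+02] bar in holder [79.93 -0.33  7.42] F(holder) [ 4.54 -0.21 -1.84] T [ 0.073 -0.913  0.014] op 0.0208
```

Emit:
{"name": "drive_tool", "arguments": {"plan": [[0, [-0.0001, 0.0003, 0], 0], [0, [0, 0, 0], 0]]}}

```text
time: 22.02
ee_pos: [0.5446, -0.0853, 0.1777]
tcp_rot: [180.0, 0.1, 105.7]
wrist_force: [1.6, -6.3, -1.2]
opening: 0.021
```

```bash
python3 st.py
```

```text
t 22.025 tcp [ 0.5446 -0.0853  0.1777] [1.7999e+02 7.0000e-02 1.0568e+02] bar in holder [80.06 -0.34  7.37] F(holder) [ 6.47 -0.12 -1.18] T [ 0.038 -1.253 -0.009] op 0.021
```

Emit:
{"name": "drive_tool", "arguments": {"plan": [[0, [0, 0, 0], 0], [0, [0, 0, 0], 0], [0, [0, 0, 0], 0], [0, [0, 0, 0], 0]]}}

```text
time: 22.52
ee_pos: [0.5446, -0.0853, 0.1776]
tcp_rot: [180.0, 0.1, 105.7]
wrist_force: [1.6, -5.8, -1.7]
opening: 0.0209
```

```bash
python3 st.py;  python3 - <<'E'
from h import *
for n in ['scene']:
    im,d,K,D,C=cam(n);save(n+'8', im[130:190,170:250],9)
E
```

```text
t 22.525 tcp [ 0.5446 -0.0853  0.1776] [1.7999e+02 7.0000e-02 1.0568e+02] bar in holder [80.05 -0.35  7.38] F(holder) [ 6.03 -0.08 -1.75] T [ 0.092 -1.263  0.018] op 0.0209
```

View pics/scene8.png

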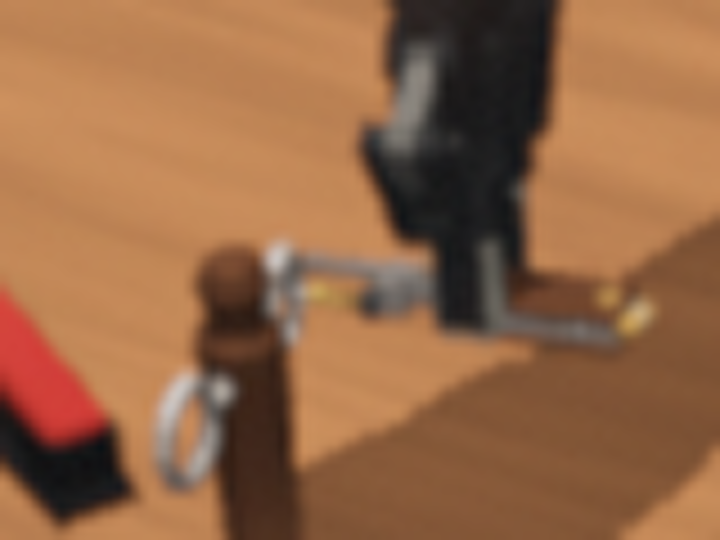

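The tug held at about 6.0–6.5 N for over 0.6 s, with the gate shut (325,293). I'll slack off and let go.

Emit:
{"name": "drive_tool", "arguments": {"plan": [[0, [0.0003, -0.001, 0], 0], [0, [0.0002, -0.0008, 0], 0], [0, [0, 0, 0], 0], [0.15, [0, 0, 0], 0], [0.3, [0, 0, 0], 0], [0.6, [0, 0, 0], 0], [0.6, [0, 0, 0], 0], [0.6, [0, 0, 0], 0]]}}

```text
time: 23.58
ee_pos: [0.5449, -0.0866, 0.1776]
tcp_rot: [180.0, 0.0, 105.7]
wrist_force: [0.9, 0.2, 0.1]
opening: 0.051
```

```bash
python3 st.py;  python3 - <<'E'
from h import *
for n in ['scene']:
    im,d,K,D,C=cam(n);save(n+'9', im[120:240,150:270],5)
E
```

```text
t 23.575 tcp [ 0.5449 -0.0866  0.1776] [179.99   0.   105.7 ] bar in holder [78.73 -0.33  7.45] F(holder) [0.04 0.91 0.1 ] T [0.021 0.034 0.006] op 0.051
```

View pics/scene9.png

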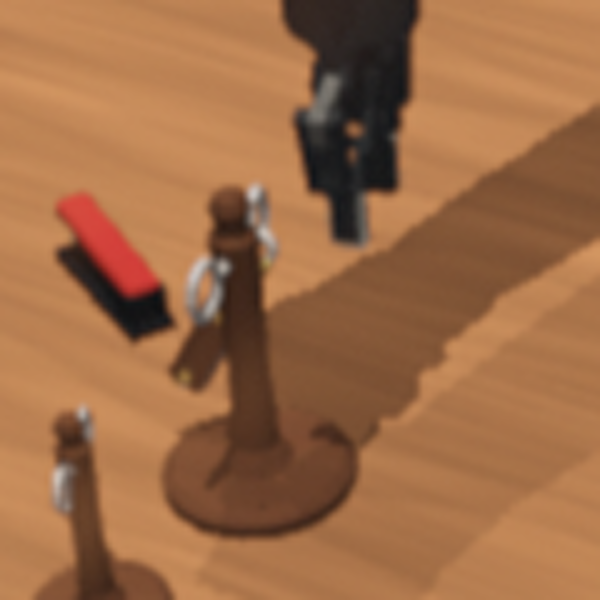

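The holder hangs from the ring and is swinging: the hook is at (262,240) and the handle at (200,355). I'll retreat upward and let it settle.

Emit:
{"name": "drive_tool", "arguments": {"plan": [[0.6, [0, 0, 0.03], 0], [0.6, [0, 0, 0.05], 0], [0.6, [-0.01, 0.02, 0.05], 0], [0.6, [-0.03, 0.05, 0], 0], [0.6, [-0.03, 0.05, 0], 0], [0.6, [0, 0.05, 0], 0], [0.6, [0, 0.05, 0], 0], [0.6, [0, 0, 0], 0], [0.6, [0, 0, 0], 0], [0.6, [0, 0, 0], 0]]}}

```text
time: 24.88
ee_pos: [0.475, 0.1325, 0.3077]
tcp_rot: [180.0, 0.0, 105.6]
wrist_force: [-0.5, -0.2, -0.7]
opening: 0.0514
```

Emit:
{"name": "drive_tool", "arguments": {"plan": [[0.6, [0, 0, 0], 0], [0.6, [0, 0, 0], 0], [0.6, [0, 0, 0], 0], [0.6, [0, 0, 0], 0], [0.6, [0, 0, 0], 0], [0.6, [0, 0, 0], 0], [0.6, [0, 0, 0], 0], [0.6, [0, 0, 0], 0], [0.6, [0, 0, 0], 0], [0.6, [0, 0, 0], 0]]}}

```text
time: 26.12
ee_pos: [0.4749, 0.1334, 0.3076]
tcp_rot: [-180.0, 0.0, 105.7]
wrist_force: [-0.1, -0.5, 0.4]
opening: 0.0511
```

Emit:
{"name": "drive_tool", "arguments": {"plan": [[0.6, [0, 0, 0], 0], [0.6, [0, 0, 0], 0], [0.6, [0, 0, 0], 0], [0.6, [0, 0, 0], 0], [0.6, [0, 0, 0], 0], [0.6, [0, 0, 0], 0], [0.6, [0, 0, 0], 0], [0.6, [0, 0, 0], 0], [0.6, [0, 0, 0], 0], [0.6, [0, 0, 0], 0]]}}

```text
time: 27.38
ee_pos: [0.4749, 0.1334, 0.3076]
tcp_rot: [-180.0, -0.0, 105.7]
wrist_force: [0.3, 0.3, 0.3]
opening: 0.0514
```

```bash
python3 - <<'E'
from h import *
L=[]
for i in range(4):
    im,d,K,D,C=cam('scene');L.append(cv2.resize(im[140:240,160:240],None,fx=2.4,fy=5/2,interpolation=cv2.INTER_CUBIC))
    for _ in range(2): cam('scene')
save('s10',np.hstack(L),1)
im,d,K,D,C=cam('scene');save('s10c',im[140:240,160:240],6)
im,d,K,D,C=cam('top');save('t10',im)
print(monitor.get_obs()['time'])
E
```

```text
28.075
```

View pics/s10.png

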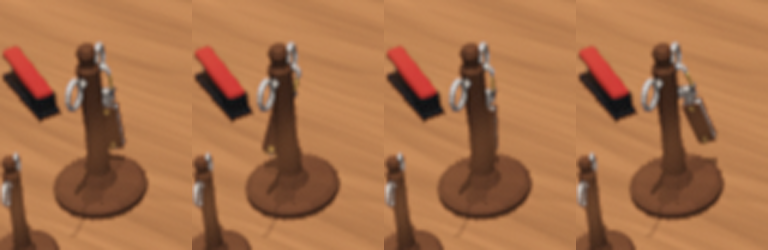

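View pics/s10c.png

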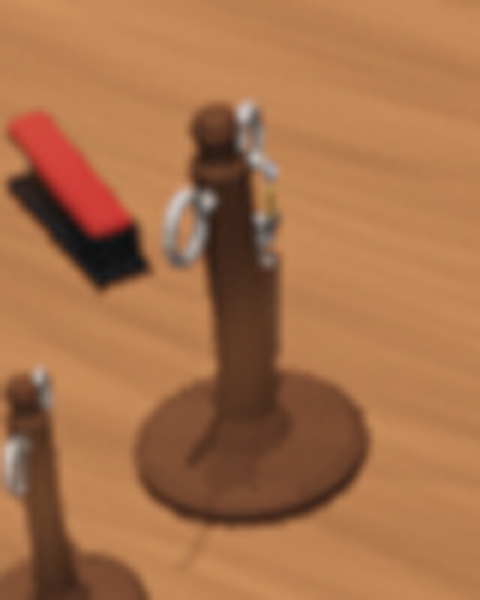

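View pics/t10.png

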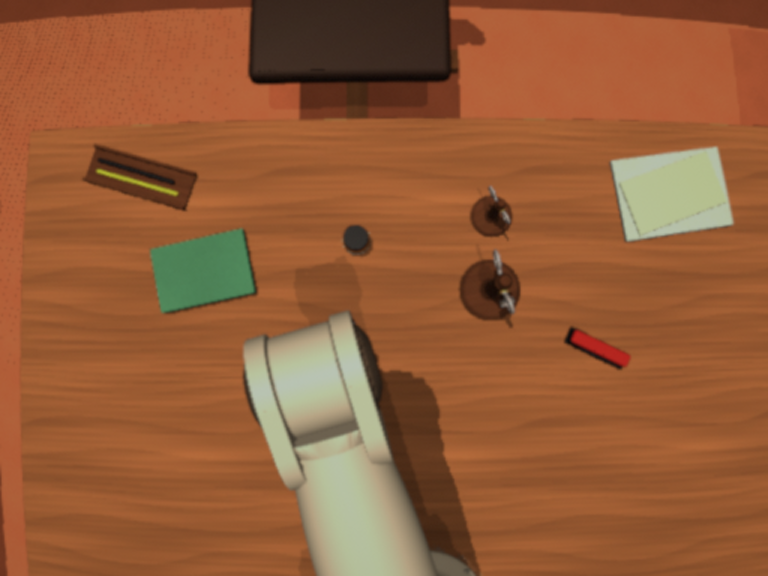

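It is still swinging, by about 25–30°. Nothing else has moved: ink jar, book and stapler are at the same pixels as at the start. I'll watch the swing die down through the camera calls, which also let time pass.

```bash
cat > sw.py <<'E'
from h import *
import sys
def ang():
    im,d,K,D,C=cam('scene');P=pts(d,K,D,C)
    ok=(d>0)&(P[...,2]>.025)&(P[...,2]<.09)&(np.hypot(P[...,0]-.572,P[...,1]+.142)<.075)&(np.hypot(P[...,0]-.612,P[...,1]+.128)>.024)
    q=P[ok]
    return monitor.get_obs()['time'],len(q),q.mean(0) if len(q)>5 else None
for i in range(int(sys.argv[1])):
    t,n,c=ang()
    if i>=int(sys.argv[1])-20 and c is not None: print(round(t,2),n,c.round(3))
E
timeout 560 python3 sw.py 200
```

```text
37.12 71 [ 0.579 -0.131  0.064]
37.17 68 [ 0.579 -0.131  0.063]
37.23 68 [ 0.58  -0.131  0.063]
37.27 69 [ 0.579 -0.131  0.064]
37.33 68 [ 0.579 -0.131  0.063]
37.38 68 [ 0.579 -0.131  0.063]
37.42 70 [ 0.579 -0.131  0.064]
37.48 69 [ 0.579 -0.131  0.064]
37.52 69 [ 0.579 -0.131  0.063]
37.58 67 [ 0.58  -0.131  0.063]
37.62 68 [ 0.58  -0.131  0.064]
37.67 67 [ 0.579 -0.131  0.063]
37.73 66 [ 0.58  -0.13   0.064]
37.77 67 [ 0.579 -0.131  0.063]
37.83 67 [ 0.579 -0.131  0.063]
37.88 68 [ 0.579 -0.131  0.063]
37.92 68 [ 0.58  -0.13   0.064]
37.98 67 [ 0.579 -0.131  0.062]
38.02 68 [ 0.579 -0.131  0.063]
38.08 68 [ 0.579 -0.131  0.063]
```

The swing has settled. One last look before handing in.

```bash
python3 - <<'E'
from h import *
im,d,K,D,C=cam('scene');save('s11',im[140:240,160:240],6)
def lin(n):
    return
z0=np.load('scene0.npz')['im'].astype(int)
# other objects: centroid of colours then/now
def cen(a,lo,hi):
    h=cv2.cvtColor(a.astype(np.uint8),cv2.COLOR_RGB2HSV);m=cv2.inRange(h,lo,hi);ys,xs=np.nonzero(m);return len(xs),round(xs.mean(),1),round(ys.mean(),1)
for n,lo,hi in [('book',(60,100,50),(85,255,255)),('red',(174,150,120),(180,255,255))]: print(n,cen(z0,lo,hi),cen(im,lo,hi))
a=z0[240:275,240:275];b=im[240:275,240:275].astype(int);print('ink diff',np.abs(a-b).mean())
print(monitor.get_obs()['wrist_force'])
E
```

```text
book (111, np.float64(349.8), np.float64(254.8)) (121, np.float64(349.0), np.float64(255.0))
red (0, np.float64(nan), np.float64(nan)) (0, np.float64(nan), np.float64(nan))
ink diff 1.7379591836734694
[ 0.29845472 -0.56336015  0.20536319]<stdin>:8: RuntimeWarning: Mean of empty slice.
  ret = ret.dtype.type(ret / rcount)
```

View pics/s11.png

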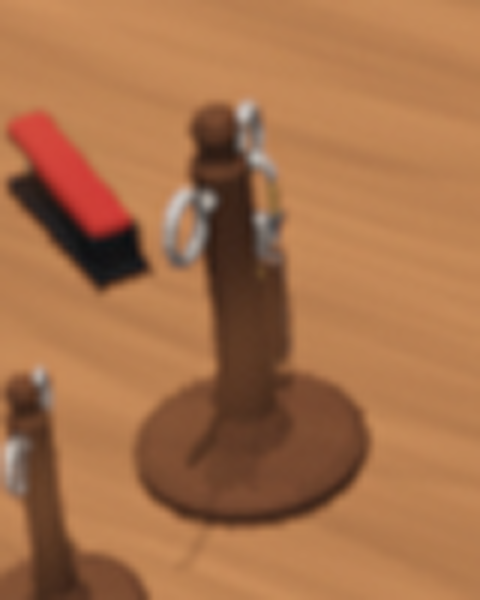

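The holder hangs plumb from the robot-side eye at (260,165–360), with the gate shut (272,195). The stapler is where it was.

```bash
python3 -c "
from workcell import job
print(job.job_done())"
```

```text
the job is handed in; nothing more can be done
None
```

The key holder hangs from the robot-side eye with its gate shut, and I handed the job in at about 38 s of the 72 s allowed. No verdict was reported.

- **Finding the bar:** I located the eye's bent front bar from wrist-camera depth. A light touch with the end of the hook agreed with that to about 0.3 mm.
- **Clipping on:** I pressed the gate onto the bar at up to about 4.6 N and drew the holder back until the force dropped away as the gate shut.
- **Tug:** I pulled back along the holder for over 0.5 s at about 6.0–6.5 N by the wrist force. The wrist moment suggested a little less, about 5 N. No reading went above 7 N.
- **Letting go:** I slacked off, released and retreated. The holder swung about 25–30° at first, so I waited until the depth readings stayed within about 1 mm for the last second watched.

**Last checks:** The final pictures show the holder plumb with the gate shut, and the arm well clear. The book and ink jar checks showed no real change. My numeric colour check on the stapler failed because its mask found no pixels, so I only compared it by eye; it stood at the same place as at the start.

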